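# Find the thread hand of an adhesive jar and hold its cap over the drip tin

## Robot

A 7-joint arm with a two-finger parallel gripper is mounted at the origin on the work surface; the furniture and walls round the work are solid. World frame = base frame: x ahead of the robot, y to its left, z up, the work surface at z = 0. Lengths are in m, angles in rad, forces in N, time in s.
With the tool pointing down it reaches from about 0.4 to 0.85 m from the base axis. Payload 10.4 kg.
Tool frame: the origin (TCP) lies midway between the tips of the shut fingers; the grasp point (between the pads) lies 19 mm behind it; z points along the fingers, y is the line along which they close (so a half turn about z gives the same grasp; the last joint's range is limited). The gripper opens to 87 mm and grips with 3 to 60 N. Pads are 19 mm wide; open, the fingers measure 117 mm over their backs; the gripper's body (75 mm by 190 mm) begins 51 mm behind the grasp point.
Start: joints at [1.131, 0.332, -0.065, 1.46, 0.022, 1.35, -0.088], TCP at [0.253, -0.572, 0.223] pointing down, gripper open.
Joint ranges: [-2.6, 2.6], [-0.5, 2.12], [-1.47, 1.34], [0.16, 2.42], [-1.27, 4.41], [0.06, 2.06], [-2.6, 2.6]. Speed limits (rad/s): [2.22, 2.22, 2.79, 2.79, 3.14, 3.14, 3.14].

## Interface

Orientations are given as a unit quaternion [x, y, z, w].
In Python, from bench import r gives the robot as it stands.
- The arm moves only by the tool arm_command, never from a script. Its arguments are lists of equal length, an entry for each row: "xyz": the shift along the world's x, y, z in m, a list of three; "rot": the turn, a rotation vector about the world's x, y, z in rad, a list of three. In form: {"xyz": [[tx, ty, tz], ...], "rot": [[ax, ay, az], ...]}. A call has 1 to 20 rows; each row is the pose to reach, as a shift and turn from the pose commanded when the call began; what a row does not reach only later rows make up. A row lasts 1/12 s, in which the tool goes at most 41.7 mm and 7.16 degrees, less where a joint would pass 70% of its speed; a pose out of reach is approached as far as the arm can. A call with a gripper value outside its range is refused whole. "grip" is the opening, from 0 (shut) to 1 (fully open), set as the call begins (left out, the last holds). The fingers move at their own pace and stop on an object; "squeeze" is the grip in N (left out, the last holds). Time passes only in rows, so rows that repeat a pose let the fingers close. It gives the time, the measured TCP pose, the force, the opening and the grip force at its end, in the units of the state.
- r.read_state(): the state, without advancing time (a new reading comes with each control period).
- r.camera(name): name is "side" or "top"; returns the picture (420x560x3 uint8, red, green, blue); there is no depth.
- r.camera_model(name): a dict with "fx", "fy", "cx", "cy" (pixels), "k1" (the pictures are not rectified: a ray, as slopes to the right and down, at radius r is drawn at 1 + k1 r^2 times it, then the intrinsics apply), "T" (4x4, takes a point from camera to world coordinates). Camera axes: x right, y up, looking along -z (the intrinsics and any distortion apply to the point x, -y, -z); pixel columns grow to the right and rows downward; lengths in m; the calibration is good to about 2 mm. A picture is of the moment at which its call begins. camera_model takes no time and is no camera call.
- r.close_job(): hands the job in; it is judged then, once.
Trained networks look in the newest picture that a camera, given by its name, has taken for a name from the list of things; names that differ only in an ending like _2 or _b are one class to them, and where a whole thing is asked for, a point or a joint stands for the part that bears it (a point fixed in the world has none). Each returns a list of dicts, best first, with "conf" (0 to 1); they miss things now and then, are a little off and sometimes report something else, mostly with a low value. They report only what shows in the picture. A call takes as long as a camera call. They do not tell look-alikes from the thing itself.
- r.look_for(label, camera): "at" ([x, y, z] in m, in the coordinates of the camera as it stood for that picture, good to about 4 mm: the middle of the surface that is visible of it).
- r.spot_point(label, camera): "at" ([x, y, z] in m, in the coordinates of the camera as it stood for that picture, good to about 4 mm: a listed point, or the origin of a listed thing).
The state is a dict: "time": time; "joint_positions": joint angles; "joint_vel": joint speeds; "joint_torque": joint torques, N m; "ee_pos": TCP position; "eef_rot": TCP orientation; "ft_force": force on the tool from outside, world axes, zero at the start; "torque": the same for the moment, N m; "width": finger opening in m; "grip_force": force on a finger pad.
Only numpy, scipy, OpenCV 4.12 (cv2) and the standard library are available. Lean on these libraries where they do the work, as an engineer would, in place of code of your own. Each camera call takes 0.05 s, during which the arm holds its last target. There are 200 camera calls.

## Task

Take the blue screw cap off the white jar that is gripped in the green bench clamp: the two look-alike jars of this two-part adhesive have opposite threads so that their caps are never swapped, so feel gently which way this one gives (about a fifth of a turn frees it) and never force it so hard that the jar is twisted round in its clamp. Lift the cap straight off and carry it level, and finish while still holding it in the gripper, right way up, over the middle of the open black tin and a few centimetres above its rim, so that drips fall into the tin. Leave the other jar and its cap, the tin and the other things on the desk where they are.

Things in the scene. Friction and masses are not known exactly. Their poses are not given: they have to be found in the camera images.
- clamp_axis (a point): green bench clamp, fixed, base plate 142 x 84 x 10 mm, two rubber-lined jaws up to 44 mm above the desk and a spindle with T-bar pointing towards the robot. This point is on the axis of the clamped jar, on top of the plate, 10 mm above the desk. The jar that stands within 5 mm of it is the one to open
- jar_1_foot (a point): white plastic adhesive jar, 54 mm across, 85 mm high, one of a look-alike pair, with a paper band and a red stripe down its front. This point is the centre of its underside, 10 mm above the desk, z up the axis. One jar of the pair has a right-hand thread (cap opens anticlockwise seen from above), the other a left-hand one (clockwise); which is which cannot be seen
- jar_2_foot (a point): white plastic adhesive jar, 54 mm across, 85 mm high, one of a look-alike pair, with a paper band and a red stripe down its front. This point is the centre of its underside, 10 mm above the desk, z up the axis. One jar of the pair has a right-hand thread (cap opens anticlockwise seen from above), the other a left-hand one (clockwise); which is which cannot be seen
- cap_1_center (a point): blue knurled round cap of jar_1, 44 mm across, 25 mm high, 30 g. This point is its centre, half-way up, 89 mm above the desk when closed; x, y, z as the jar's when closed. Turned the right way (0.05 to 0.25 N m) it is free and lifts straight off between 0.85 and 1.6 rad; the wrong way it stops dead within 0.1 rad. A springy seal pushes it up (10 N). 25 mm up it clears the neck. Grip: 40 to 60 N
- cap_2_center (a point): blue knurled round cap of jar_2, 44 mm across, 25 mm high, 30 g. This point is its centre, half-way up, 89 mm above the desk when closed; x, y, z as the jar's when closed. Turned the right way (0.05 to 0.25 N m) it is free and lifts straight off between 0.85 and 1.6 rad; the wrong way it stops dead within 0.1 rad. A springy seal pushes it up (10 N). 25 mm up it clears the neck. Grip: 40 to 60 N
- jar_1 (a joint): how far jar_1 has slipped round in the clamp's rubber jaws or in the grey storage cup (72 mm across, 24 mm high) in which the spare jar stands, rad, 0 at the start, plus = anticlockwise from above. It slips only above about 0.55 N m
- jar_2 (a joint): the same for jar_2
- tin_mouth (a point): open black tin, 54 mm across and 32 mm high, loose; this point is the centre of its rim, 32 mm above the desk
- wash_bottle_mid (a point): grey squeeze bottle with a blue spout, 54 mm across, 128 mm high; its centre. Stays where it is
- syringe_mid (a point): orange syringe standing on its flange, 25 mm across, 88 mm high; its centre. Stays where it is
- flux_jar_mid (a point): plastic jar with an orange cap, 52 mm across, 68 mm high; its centre. Stays where it is
- mouse_mid (a point): black computer mouse, 99 x 58 x 40 mm; its centre. Stays where it is
Not all that is in view belongs to the job. What is shaped like the part that bears cap_2_center but brown, pink or turquoise is not meant.

How it is judged:
By the outcome, as a careful person would: the job done as asked, in the order asked, and still so for the second after the job is handed in, while the arm keeps its last pose, push and grip.
It also fails if it takes over 48 s, if anything falls off the work surface, if the arm or the gripper's body presses on something with over 40 N, if the wrist force passes 120 N, or if a joint passes its speed limit or range.

## Working session

There is one attempt and no reset: what is moved stays moved. The work goes in short steps, Python scripts to look and compute and a tool call to move; the robot and the scene stay as the last step left them, time stands still between calls to the robot, and variables do not carry over. Pictures are saved under pics/ and viewed, at most 10 in all, crops included, and the job is handed in when it is done.

Besides the shell and the picture viewer there is one more tool, called after ">>>" by a JSON object that holds its "op" and its "data", one argument or row to a line. arm_command: Moves the arm, as the interface text tells. Its arguments: {"type":"object","properties":{"xyz":{"type":"array"},"rot":{"type":"array"},"grip":{"type":"number"},"squeeze":{"type":"number"}},"required":["xyz","rot"]}

```bash
mkdir -p pics
cat > h.py <<'E'
from bench import r
import numpy as np, cv2
def w(cam,p):
    T=np.array(r.camera_model(cam)["T"]); return (T@np.r_[p,1])[:3]
def px(cam,P):
    m=r.camera_model(cam); p=np.linalg.inv(m["T"])@np.r_[P,1]
    a,b=p[0]/-p[2],-p[1]/-p[2]; k=1+m["k1"]*(a*a+b*b)
    return round(float(m["fx"]*a*k+m["cx"])),round(float(m["fy"]*b*k+m["cy"]))
def find(fn,l,cam):
    for d in getattr(r,fn)(l,cam):
        P=w(cam,d["at"]); print(fn,l,cam,round(d["conf"],2),P.round(4),px(cam,P))
E
python3 - <<'E'
from h import *
for c in("top","side"): cv2.imwrite(f"pics/{c}0.png",r.camera(c)[:,:,::-1])
for c in("top","side"):
    for l in("clamp_axis","jar_1_foot","cap_1_center","tin_mouth"): find("spot_point",l,c)
for l in("wash_bottle_mid","syringe_mid","flux_jar_mid","mouse_mid"): find("spot_point",l,"top")
s=r.read_state(); print(s)
E
```

```text
spot_point clamp_axis top 0.94 [ 0.5337 -0.0574  0.0127] (208, 206)
spot_point jar_1_foot top 0.6 [ 0.6259 -0.2126  0.0127] (274, 165)
spot_point cap_1_center top 0.73 [ 0.6272 -0.2111  0.0888] (274, 159)
spot_point tin_mouth top 0.86 [ 0.4859 -0.3371  0.0325] (330, 224)
spot_point jar_1_foot side 0.72 [ 0.633  -0.2109  0.0066] (239, 232)
spot_point cap_1_center side 0.9 [ 0.628  -0.2145  0.0905] (240, 194)
spot_point tin_mouth side 0.84 [ 0.4875 -0.3347  0.0298] (313, 202)
spot_point wash_bottle_mid top 0.79 [ 0.6526 -0.2849  0.0596] (307, 149)
spot_point syringe_mid top 0.44 [ 0.7318 -0.0985  0.0421] (222, 117)
spot_point flux_jar_mid top 0.96 [ 0.4127 -0.1989  0.0328] (270, 257)
spot_point mouse_mid top 0.68 [ 0.3445 -0.3464  0.022 ] (335, 285)
{'time': 0.7, 'joint_positions': array([ 1.13137501,  0.33217147, -0.06472695,  1.46009927,  0.02158742,
        1.34988999, -0.08853568]), 'joint_vel': array([ 0.00034941, -0.00018021,  0.00145244, -0.00113821, -0.00065487,
       -0.00139185,  0.00060099]), 'joint_torque': array([-8.27718613e-04, -6.22905064e+01,  2.39908404e-02, -3.90072262e+01,
       -6.11417438e-02,  3.18282726e-02,  3.23511586e-05]), 'ee_pos': array([ 0.25308123, -0.57149529,  0.22259376]), 'eef_rot': array([9.78361997e-01, 2.06900454e-01, 3.33401386e-05, 5.64846706e-05]), 'ft_force': array([1.14640847, 0.6312477 , 0.66293813]), 'torque': array([-0.02736859,  0.04043579,  0.00580069]), 'grip_force': 0.0, 'width': 0.08690833200284111}
```

View pics/top0.png

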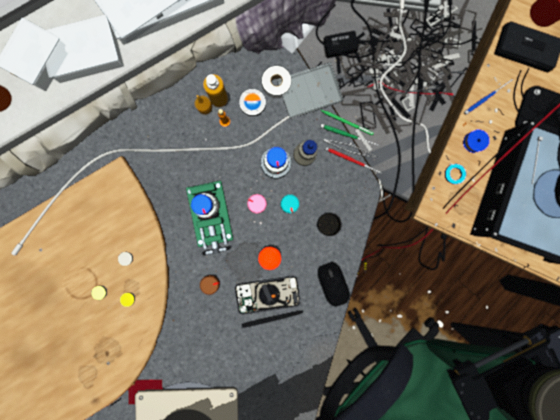

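View pics/side0.png

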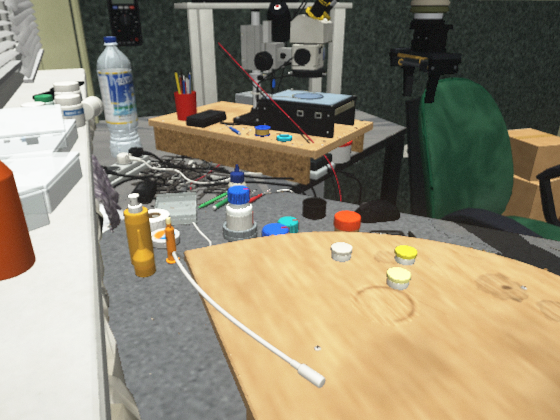

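Top view: blue caps sit on the clamped jar at (203,205) in the green clamp and on the spare jar at (276,158). The brown (209,284), pink (257,203) and turquoise (290,203) caps are decoys, and the black tin is at (329,224). The side view shows the spare jar at (239,215), with the clamped jar's cap just visible at (275,231). The one to open is the cap at (203,205), because it stands on the clamp axis. I'll confirm that in a crop.

Run:
```python
from h import *
from scipy.optimize import least_squares
im=r.camera("top"); c=im[150:260,140:290]; cv2.imwrite("pics/crop.png",cv2.resize(c[:,:,::-1],None,fx=5,fy=5,interpolation=cv2.INTER_CUBIC))
si=r.camera("side"); cv2.imwrite("pics/crops.png",cv2.resize(si[180:260,200:350,::-1],None,fx=5,fy=5,interpolation=cv2.INTER_CUBIC))
for cam in("top","side"):
  for l in("cap_2_center","jar_2_foot"): find("spot_point",l,cam);find("look_for",l,cam)
m=r.camera_model("top"); print(np.array(m["T"])[:3,3],m["fx"],m["k1"]); print(np.array(r.camera_model("side")["T"])[:3,3])
hsv=cv2.cvtColor(im,cv2.COLOR_RGB2HSV)
mk=cv2.inRange(hsv,(100,150,80),(125,255,255))
n,L,S,C=cv2.connectedComponentsWithStats(mk)
def onplane(uv,z):
    return least_squares(lambda q:proj(q,z)-uv,[.5,-.1]).x
def proj(q,z):
    p=np.linalg.inv(m["T"])@np.r_[q,z,1]; a,b=p[0]/-p[2],-p[1]/-p[2]; k=1+m["k1"]*(a*a+b*b)
    return np.array([m["fx"]*a*k+m["cx"],m["fy"]*b*k+m["cy"]])
for i in range(1,n):
    if S[i,4]>60: print(S[i],C[i].round(1),onplane(C[i],.0985).round(4))
bl=cv2.inRange(im,(0,0,0),(45,45,45))[205:245,310:350]
n,L,S,C=cv2.connectedComponentsWithStats(bl)
for i in range(1,n):
    if S[i,4]>60: print("tin",S[i],onplane(C[i]+[310,205],.03))
```

```text
spot_point cap_2_center top 0.74 [ 0.5362 -0.0611  0.0881] (204, 203)
spot_point cap_2_center top 0.68 [ 0.3554 -0.0564  0.0127] (209, 283)
spot_point cap_2_center top 0.65 [ 0.5367 -0.1727  0.0119] (258, 203)
look_for cap_2_center top 0.87 [ 0.5335 -0.0594  0.1022] (202, 204)
look_for cap_2_center top 0.85 [ 0.5353 -0.2462  0.0242] (290, 203)
look_for cap_2_center top 0.84 [ 0.3554 -0.0537  0.026 ] (207, 284)
spot_point jar_2_foot top 0.42 [ 0.5363 -0.0581  0.0092] (208, 205)
look_for jar_2_foot top 0.61 [ 0.529  -0.0747  0.0613] (212, 207)
look_for jar_2_foot top 0.36 [ 0.6268 -0.2154  0.1005] (276, 158)
spot_point cap_2_center side 0.64 [ 0.5334 -0.0559  0.0869] (276, 236)
spot_point cap_2_center side 0.63 [ 0.5373 -0.2438  0.0163] (287, 224)
look_for cap_2_center side 0.73 [ 0.535  -0.0529  0.1002] (275, 229)
look_for cap_2_center side 0.61 [ 0.5286 -0.2378  0.0273] (290, 220)
spot_point jar_2_foot side 0.22 [ 0.6524 -0.288   0.0608] (237, 193)
look_for jar_2_foot side 0.31 [ 0.6264 -0.2024  0.0948] (239, 194)
[ 0.49922728 -0.19760707  0.94213904] 401.10501089212636 0.0009925815286030916
[0.44347044 0.57738734 0.42813193]
[469  92  26  19  74] [480.4 101.6] [ 0.7399 -0.6559]
[245 101  16   9  75] [252.3 105.3] [ 0.7409 -0.1684]
[464 130  25  22 382] [477.  140.5] [ 0.6566 -0.6455]
[303 140  14  14 134] [309.4 146.8] [ 0.6502 -0.2871]
[267 147  20  21 298] [276.2 156.3] [ 0.6316 -0.2164]
[191 194  21  20 321] [200.8 203.5] [ 0.5353 -0.0558]
tin [  7   8  24  23 421] [ 0.48526154 -0.33440196]
```

View pics/crop.png

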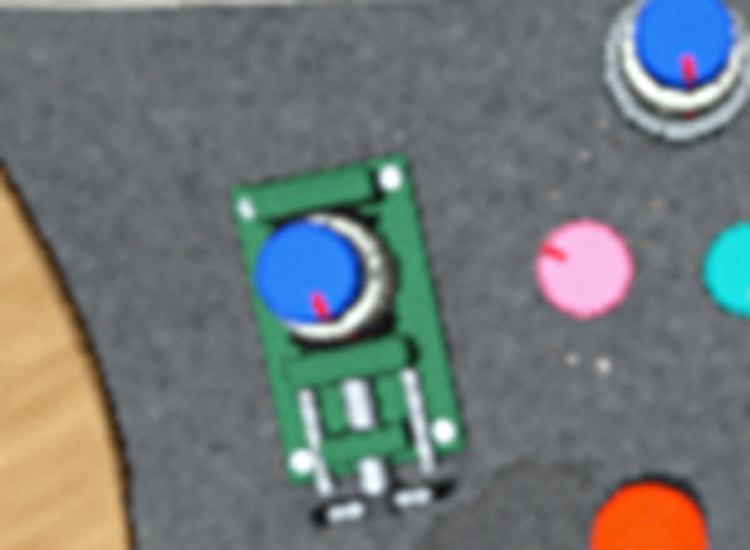

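View pics/crops.png

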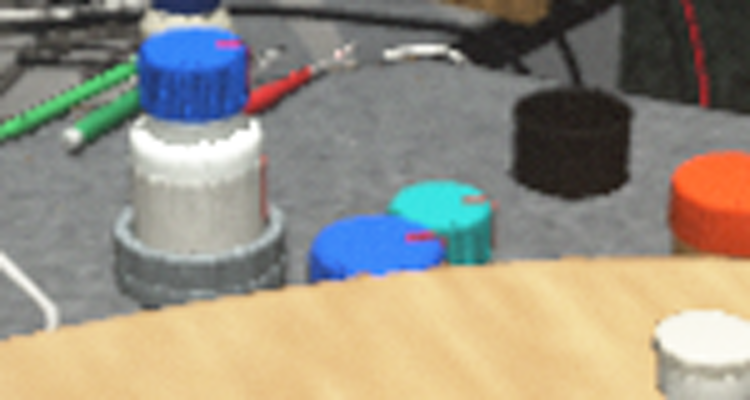

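The crop confirms it: the blue cap at top (201,204) sits on the jar in the green clamp, and the spare's grey cup is at (276,158). The wooden leaf looks raised, since it hides the jar's body from the side camera. I'll measure its height before choosing the wrist yaw.

Run:
```python
from h import *
from scipy.optimize import least_squares
top=[(122,157),(140,176),(152,195),(161,220),(166,250),(167,280),(165,310)]
for h in(0,.03,.06,.08,.1,.12,.14,.16):
    P=[least_squares(lambda q:np.array(px_(q,h))-uv,[.5,0.]).x for uv in top] if 0 else None
    m=r.camera_model("top");T=np.array(m["T"]);o=[]
    for u,v in top:
        k=np.array([(u-m["cx"])/m["fx"],-(v-m["cy"])/m["fy"],-1]);d=T[:3,:3]@k
        Q=T[:3,3]+d*(h-T[2,3])/d[2]; o.append((Q[:2].round(3).tolist(),px("side",Q)))
    print(h,o)
```

```text
0 [([0.653, 0.143], (168, 355)), ([0.607, 0.101], (209, 338)), ([0.562, 0.074], (244, 328)), ([0.503, 0.054], (286, 323)), ([0.433, 0.044], (333, 323)), ([0.363, 0.042], (381, 327)), ([0.294, 0.048], (430, 334))]
0.03 [([0.648, 0.132], (172, 332)), ([0.604, 0.092], (212, 317)), ([0.56, 0.065], (246, 308)), ([0.503, 0.046], (286, 303)), ([0.435, 0.036], (333, 303)), ([0.368, 0.035], (379, 307)), ([0.301, 0.04], (428, 313))]
0.06 [([0.643, 0.121], (176, 310)), ([0.6, 0.082], (215, 295)), ([0.558, 0.057], (248, 287)), ([0.503, 0.038], (287, 283)), ([0.437, 0.028], (333, 283)), ([0.372, 0.027], (378, 286)), ([0.307, 0.032], (425, 292))]
0.08 [([0.64, 0.114], (179, 294)), ([0.598, 0.076], (217, 281)), ([0.557, 0.051], (249, 274)), ([0.503, 0.033], (288, 270)), ([0.439, 0.023], (333, 269)), ([0.375, 0.022], (377, 272)), ([0.311, 0.027], (423, 278))]
0.1 [([0.636, 0.107], (182, 279)), ([0.596, 0.07], (219, 267)), ([0.555, 0.045], (251, 260)), ([0.503, 0.027], (289, 256)), ([0.44, 0.018], (332, 256)), ([0.378, 0.017], (376, 259)), ([0.316, 0.022], (421, 264))]
0.12 [([0.633, 0.099], (185, 263)), ([0.594, 0.063], (221, 252)), ([0.554, 0.039], (252, 246)), ([0.503, 0.022], (289, 242)), ([0.441, 0.013], (332, 242)), ([0.381, 0.012], (375, 244)), ([0.32, 0.017], (419, 249))]
0.14 [([0.63, 0.092], (188, 248)), ([0.591, 0.057], (223, 237)), ([0.553, 0.034], (253, 231)), ([0.503, 0.017], (290, 228)), ([0.443, 0.008], (332, 228)), ([0.383, 0.007], (374, 230)), ([0.325, 0.012], (418, 235))]
0.16 [([0.627, 0.085], (190, 232)), ([0.589, 0.051], (225, 222)), ([0.551, 0.028], (255, 217)), ([0.502, 0.011], (291, 214)), ([0.444, 0.003], (332, 214)), ([0.386, 0.002], (373, 216)), ([0.329, 0.006], (416, 220))]
```

The leaf is about 0.134 m high. With the grasp at z≈0.097 the body bottom sits at about 0.148 m, which clears it. Moving above the cap with the fingers closing along x.

>>> {"op": "arm_command", "data": {
  "xyz": [
    [0.008, 0.015, 0],
    [0.024, 0.044, 0],
    [0.046, 0.084, -0.005],
    [0.066, 0.12, -0.01],
    [0.086, 0.157, -0.015],
    [0.106, 0.193, -0.02],
    [0.125, 0.229, -0.025],
    [0.145, 0.265, -0.03],
    [0.165, 0.302, -0.035],
    [0.185, 0.338, -0.04],
    [0.205, 0.374, -0.045],
    [0.225, 0.411, -0.05],
    [0.245, 0.447, -0.05],
    [0.26, 0.476, -0.05],
    [0.272, 0.497, -0.05],
    [0.279, 0.51, -0.05],
    [0.2815, 0.5145, -0.05],
    [0.2815, 0.5145, -0.05],
    [0.2815, 0.5145, -0.05],
    [0.2815, 0.5145, -0.05]
  ],
  "rot": [
    [0, 0, 0.03],
    [0, 0, 0.09],
    [0, 0, 0.17],
    [0, 0, 0.25],
    [0, 0, 0.32],
    [0, 0, 0.39],
    [0, 0, 0.47],
    [0, 0, 0.54],
    [0, 0, 0.62],
    [0, 0, 0.69],
    [0, 0, 0.76],
    [0, 0, 0.84],
    [0, 0, 0.91],
    [0, 0, 0.97],
    [0, 0, 1.01],
    [0, 0, 1.04],
    [0, 0, 1.05],
    [0, 0, 1.05],
    [0, 0, 1.05],
    [0, 0, 1.05]
  ],
  "grip": 1
}}

```text
time: 2.87
ee_pos: [0.534, -0.0592, 0.1725]
eef_rot: [0.744, 0.668, -0.0, 0.0]
ft_force: [-0.7, -0.5, -0.3]
width: 0.0868
grip_force: 0.0
```

Run:
```python
from h import *
s=r.read_state()
for k in("time","joint_positions","ee_pos","eef_rot","ft_force","torque"):print(k,np.round(s[k],4))
cv2.imwrite("pics/s1.png",cv2.resize(r.camera("side")[100:300,150:420,::-1],None,fx=2.9,fy=2.9))
r.camera("top")
find("spot_point","cap_2_center","side");find("spot_point","cap_2_center","top")
```

```text
time 2.8667
joint_positions [ 0.539   0.2244 -0.5812  1.7357  0.1313  1.2206 -0.1834]
ee_pos [ 0.534  -0.0592  0.1725]
eef_rot [ 7.441e-01  6.681e-01 -4.000e-04  2.000e-04]
ft_force [-0.6639 -0.4635 -0.3045]
torque [-0.0505 -0.0691 -0.027 ]
spot_point cap_2_center side 0.79 [ 0.5354 -0.2437  0.0118] (287, 226)
spot_point cap_2_center side 0.58 [ 0.6514 -0.2826  0.0653] (236, 192)
spot_point cap_2_center side 0.51 [ 0.5363 -0.0553  0.085 ] (274, 237)
spot_point cap_2_center top 0.7 [ 0.3542 -0.0542  0.0113] (208, 284)
spot_point cap_2_center top 0.69 [ 0.5353 -0.1694  0.016 ] (256, 204)
spot_point cap_2_center top 0.59 [ 0.5353 -0.2465  0.009 ] (289, 203)
spot_point cap_2_center top 0.47 [ 0.5341 -0.0607  0.0876] (204, 204)
```

View pics/s1.png

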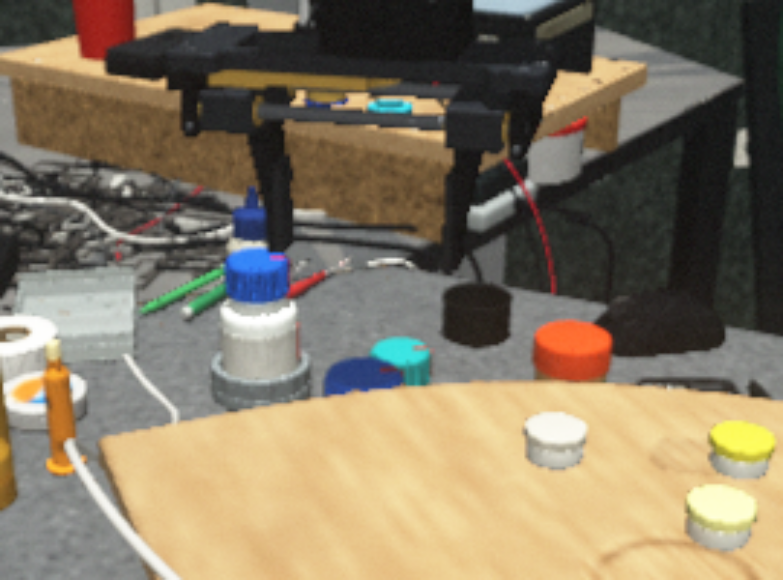

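The open fingers straddle the clamped cap, which shows dark at crop (365,375) in the gripper's shadow. Next I descend, then close.

>>> {"op": "arm_command", "data": {
  "xyz": [
    [0, 0.0005, -0.008],
    [0, 0.001, -0.024],
    [0, 0.0015, -0.042],
    [0, 0.0015, -0.06],
    [0, 0.0015, -0.074],
    [0, 0.0015, -0.084],
    [0, 0.0015, -0.09],
    [0, 0.0015, -0.093],
    [0, 0.0015, -0.0945],
    [0, 0.0015, -0.0945],
    [0, 0.0015, -0.0945],
    [0, 0.0015, -0.0945]
  ],
  "rot": [
    [0, 0, 0],
    [0, 0, 0],
    [0, 0, 0],
    [0, 0, 0],
    [0, 0, 0],
    [0, 0, 0],
    [0, 0, 0],
    [0, 0, 0],
    [0, 0, 0],
    [0, 0, 0],
    [0, 0, 0],
    [0, 0, 0]
  ]
}}

```text
time: 4.07
ee_pos: [0.535, -0.0556, 0.0787]
eef_rot: [0.743, 0.669, 0.0, 0.0]
ft_force: [-0.2, 1.1, -0.3]
width: 0.087
grip_force: 0.0
```

>>> {"op": "arm_command", "data": {
  "xyz": [
    [0, 0, 0],
    [0, 0, 0],
    [0, 0, 0],
    [0, 0, 0],
    [0, 0, 0],
    [0, 0, 0],
    [0, 0, 0],
    [0, 0, 0],
    [0, 0, 0],
    [0, 0, 0],
    [0, 0, 0],
    [0, 0, 0]
  ],
  "rot": [
    [0, 0, 0],
    [0, 0, 0],
    [0, 0, 0],
    [0, 0, 0],
    [0, 0, 0],
    [0, 0, 0],
    [0, 0, 0],
    [0, 0, 0],
    [0, 0, 0],
    [0, 0, 0],
    [0, 0, 0],
    [0, 0, 0]
  ],
  "grip": 0,
  "squeeze": 45
}}

```text
time: 5.07
ee_pos: [0.535, -0.0556, 0.0782]
eef_rot: [0.743, 0.669, 0.0, 0.0]
ft_force: [5.5, -0.9, -2.9]
width: 0.0429
grip_force: 45.0
```

```bash
cat > st.py <<'E'
from bench import r
import numpy as np
s=r.read_state()
for k in("time","joint_positions","ee_pos","eef_rot","ft_force","torque","width","grip_force"):print(k,np.round(s[k],4))
x,y,z,w=s["eef_rot"];print("yaw",round(float(2*np.arctan2(y,x)),4))
E
python3 st.py
```

```text
time 5.0667
joint_positions [ 0.509   0.328  -0.5662  1.8326  0.2021  1.0372 -0.2404]
ee_pos [ 0.535  -0.0556  0.0782]
eef_rot [7.429e-01 6.694e-01 4.000e-04 4.000e-04]
ft_force [ 5.476  -0.9187 -2.9095]
torque [-0.0785 -1.1984  0.007 ]
width 0.0429
grip_force 44.9981
yaw 1.4668
```

Gripped at 45 N. Now feeling gently, anticlockwise first.

>>> {"op": "arm_command", "data": {
  "xyz": [
    [0, 0, 0],
    [0, 0, 0],
    [0, 0, 0],
    [0, 0, 0]
  ],
  "rot": [
    [0, 0, 0.01],
    [0, 0, 0.02],
    [0, 0, 0.03],
    [0, 0, 0.03]
  ]
}}

```text
time: 5.4
ee_pos: [0.5349, -0.0555, 0.0782]
eef_rot: [0.733, 0.681, 0.0, 0.0]
ft_force: [4.7, -0.2, -2.3]
width: 0.0432
grip_force: 45.0
```

```bash
python3 st.py | grep -E "torque|yaw|ft"
```

```text
ft_force [ 4.654  -0.1697 -2.2931]
torque [-0.1036 -1.1597 -0.0969]
yaw 1.4973
```

>>> {"op": "arm_command", "data": {
  "xyz": [
    [0, 0, 0],
    [0, 0, 0],
    [0, 0, 0]
  ],
  "rot": [
    [0, 0, 0.01],
    [0, 0, 0.02],
    [0, 0, 0.02]
  ]
}}

```text
time: 5.65
ee_pos: [0.5349, -0.0556, 0.0782]
eef_rot: [0.726, 0.688, 0.0, 0.0]
ft_force: [5.6, -0.4, -2.9]
width: 0.0428
grip_force: 45.0
```

```bash
python3 st.py | grep -E "torque|yaw|ft"
```

```text
ft_force [ 5.6294 -0.3809 -2.8867]
torque [-0.1314 -1.1546 -0.2486]
yaw 1.517
```

>>> {"op": "arm_command", "data": {
  "xyz": [
    [0, 0, 0],
    [0, 0, 0]
  ],
  "rot": [
    [0, 0, 0.01],
    [0, 0, 0.01]
  ]
}}

```text
time: 5.82
ee_pos: [0.5348, -0.0556, 0.0782]
eef_rot: [0.722, 0.691, 0.0, 0.0]
ft_force: [5.1, 0.2, -2.4]
width: 0.0427
grip_force: 45.0
```

```bash
python3 st.py | grep -E "torque|yaw|ft"
```

```text
ft_force [ 5.15    0.2144 -2.3685]
torque [-0.1011 -1.1587 -0.2452]
yaw 1.5269
```

>>> {"op": "arm_command", "data": {
  "xyz": [
    [0, 0, 0],
    [0, 0, 0],
    [0, 0, 0]
  ],
  "rot": [
    [0, 0, 0.01],
    [0, 0, 0.02],
    [0, 0, 0.02]
  ]
}}

```text
time: 6.07
ee_pos: [0.5348, -0.0556, 0.0782]
eef_rot: [0.716, 0.698, 0.0, 0.0]
ft_force: [4.8, 0.2, -2.7]
width: 0.0429
grip_force: 45.0
```

```bash
python3 st.py | grep -E "torque|yaw|ft"
```

```text
ft_force [ 4.7746  0.1507 -2.7016]
torque [-0.0762 -1.1912 -0.3609]
yaw 1.5465
```

The torque has passed the 0.25 N m thread range and is still rising, so this looks like the stop. I'll back off and feel clockwise.

>>> {"op": "arm_command", "data": {
  "xyz": [
    [0, 0, 0],
    [0, 0, 0],
    [0, 0, 0],
    [0, 0, 0],
    [0, 0, 0]
  ],
  "rot": [
    [0, 0, -0.02],
    [0, 0, -0.04],
    [0, 0, -0.06],
    [0, 0, -0.08],
    [0, 0, -0.08]
  ]
}}

```text
time: 6.48
ee_pos: [0.5347, -0.0555, 0.0782]
eef_rot: [0.743, 0.669, 0.0, 0.0]
ft_force: [4.7, -0.7, -1.5]
width: 0.0431
grip_force: 45.0
```

```bash
python3 st.py | grep -E "torque|yaw|ft"
```

```text
ft_force [ 4.6604 -0.7435 -1.5174]
torque [-0.1599 -1.081   0.023 ]
yaw 1.4654
```

>>> {"op": "arm_command", "data": {
  "xyz": [
    [0, 0, 0],
    [0, 0, 0],
    [0, 0, 0],
    [0, 0, 0]
  ],
  "rot": [
    [0, 0, -0.02],
    [0, 0, -0.04],
    [0, 0, -0.05],
    [0, 0, -0.05]
  ]
}}

```text
time: 6.82
ee_pos: [0.5345, -0.0554, 0.0781]
eef_rot: [0.76, 0.65, 0.0, -0.0]
ft_force: [3.8, 0.5, 0.2]
width: 0.0431
grip_force: 45.0
```

```bash
python3 st.py | grep -E "torque|yaw|ft"
```

```text
ft_force [3.7629 0.5401 0.1946]
torque [ 0.0117 -0.8203  0.1072]
yaw 1.416
```

>>> {"op": "arm_command", "data": {
  "xyz": [
    [0, 0, 0],
    [0, 0, 0],
    [0, 0, 0],
    [0, 0, 0]
  ],
  "rot": [
    [0, 0, -0.02],
    [0, 0, -0.04],
    [0, 0, -0.05],
    [0, 0, -0.05]
  ]
}}

```text
time: 7.15
ee_pos: [0.5344, -0.0553, 0.0781]
eef_rot: [0.776, 0.631, -0.0, -0.0]
ft_force: [1.6, 1.4, 1.7]
width: 0.0427
grip_force: 45.0
```

```bash
python3 st.py | grep -E "torque|yaw|ft"
```

```text
ft_force [1.622  1.4136 1.705 ]
torque [ 0.2211 -0.4473  0.1105]
yaw 1.3658
```

>>> {"op": "arm_command", "data": {
  "xyz": [
    [0, 0, 0],
    [0, 0, 0],
    [0, 0, 0],
    [0, 0, 0]
  ],
  "rot": [
    [0, 0, -0.02],
    [0, 0, -0.04],
    [0, 0, -0.05],
    [0, 0, -0.05]
  ]
}}

```text
time: 7.48
ee_pos: [0.5344, -0.0554, 0.0781]
eef_rot: [0.791, 0.611, -0.0, -0.0]
ft_force: [-0.3, 1.5, 4.2]
width: 0.0431
grip_force: 45.0
```

```bash
python3 st.py | grep -E "torque|yaw|ft"
```

```text
ft_force [-0.3133  1.4515  4.231 ]
torque [ 0.339  -0.0562  0.0887]
yaw 1.3158
```

Clockwise gives at a steady 0.1 N m, so this is a left-hand thread. Turning on.

>>> {"op": "arm_command", "data": {
  "xyz": [
    [0, 0, 0],
    [0, 0, 0],
    [0, 0, 0],
    [0, 0, 0],
    [0, 0, 0],
    [0, 0, 0],
    [0, 0, 0],
    [0, 0, 0],
    [0, 0, 0],
    [0, 0, 0]
  ],
  "rot": [
    [0, 0, -0.03],
    [0, 0, -0.07],
    [0, 0, -0.12],
    [0, 0, -0.17],
    [0, 0, -0.22],
    [0, 0, -0.27],
    [0, 0, -0.32],
    [0, 0, -0.37],
    [0, 0, -0.4],
    [0, 0, -0.4]
  ]
}}

```text
time: 8.32
ee_pos: [0.535, -0.0555, 0.0789]
eef_rot: [0.897, 0.442, 0.0, 0.0]
ft_force: [-0.3, 2.8, 10.2]
width: 0.0432
grip_force: 45.0
```

```bash
python3 st.py
```

```text
time 8.3167
joint_positions [ 0.4379  0.3126 -0.4826  1.8358  0.1674  1.0322 -0.767 ]
ee_pos [ 0.535  -0.0555  0.0789]
eef_rot [8.972e-01 4.416e-01 4.000e-04 4.000e-04]
ft_force [-0.3356  2.8426 10.226 ]
torque [ 0.2268  0.1367 -0.0157]
width 0.0432
grip_force 45.0046
yaw 0.9147
```

>>> {"op": "arm_command", "data": {
  "xyz": [
    [0, 0, 0],
    [0, 0, 0],
    [0, 0, 0],
    [0, 0, 0],
    [0, 0, 0],
    [0, 0, 0],
    [0, 0, 0],
    [0, 0, 0],
    [0, 0, 0],
    [0, 0, 0],
    [0, 0, 0],
    [0, 0, 0],
    [0, 0, 0]
  ],
  "rot": [
    [0, 0, -0.03],
    [0, 0, -0.07],
    [0, 0, -0.12],
    [0, 0, -0.17],
    [0, 0, -0.22],
    [0, 0, -0.27],
    [0, 0, -0.32],
    [0, 0, -0.37],
    [0, 0, -0.42],
    [0, 0, -0.47],
    [0, 0, -0.52],
    [0, 0, -0.55],
    [0, 0, -0.55]
  ]
}}

```text
time: 9.4
ee_pos: [0.5354, -0.0559, 0.0792]
eef_rot: [0.983, 0.181, 0.001, 0.001]
ft_force: [-0.6, -0.7, 9.9]
width: 0.0433
grip_force: 45.0
```

```bash
python3 st.py
```

```text
time 9.4
joint_positions [ 0.3695  0.3009 -0.4022  1.8389  0.1369  1.0267 -1.2938]
ee_pos [ 0.5354 -0.0559  0.0792]
eef_rot [9.835e-01 1.812e-01 9.000e-04 5.000e-04]
ft_force [-0.551  -0.695   9.8612]
torque [0.0781 0.0271 0.0657]
width 0.0433
grip_force 45.0049
yaw 0.3643
```

Total turn is 1.10 rad, with the seal pushing up 10 N. Lifting a little to see whether it is free.

>>> {"op": "arm_command", "data": {
  "xyz": [
    [0, 0, 0.001],
    [0, 0, 0.002],
    [0, 0, 0.004],
    [0, 0, 0.004]
  ],
  "rot": [
    [0, 0, 0],
    [0, 0, 0],
    [0, 0, 0],
    [0, 0, 0]
  ]
}}

```text
time: 9.73
ee_pos: [0.5345, -0.0558, 0.082]
eef_rot: [0.983, 0.182, -0.0, 0.0]
ft_force: [2.8, -0.4, 0.2]
width: 0.0432
grip_force: 45.0
```

```bash
python3 st.py
```

```text
time 9.7333
joint_positions [ 0.3708  0.2971 -0.4033  1.8369  0.1343  1.0342 -1.2898]
ee_pos [ 0.5345 -0.0558  0.082 ]
eef_rot [ 9.833e-01  1.822e-01 -0.000e+00  1.000e-04]
ft_force [ 2.7817 -0.3933  0.2347]
torque [-0.0745 -0.5726 -0.0072]
width 0.0432
grip_force 44.9999
yaw 0.3665
```

It comes up freely (Fz ≈ 0, TCP 3 mm higher). Lifting straight off.

>>> {"op": "arm_command", "data": {
  "xyz": [
    [0, 0, 0.003],
    [0, 0, 0.007],
    [0, 0, 0.012],
    [0, 0, 0.017],
    [0, 0, 0.022],
    [0, 0, 0.028],
    [0, 0, 0.036],
    [0, 0, 0.05],
    [0, 0, 0.07],
    [0, 0, 0.09],
    [0, 0, 0.105],
    [0, 0, 0.113],
    [0, 0, 0.115],
    [0, 0, 0.115]
  ],
  "rot": [
    [0, 0, 0],
    [0, 0, 0],
    [0, 0, 0],
    [0, 0, 0],
    [0, 0, 0],
    [0, 0, 0],
    [0, 0, 0],
    [0, 0, 0],
    [0, 0, 0],
    [0, 0, 0],
    [0, 0, 0],
    [0, 0, 0],
    [0, 0, 0],
    [0, 0, 0]
  ]
}}

```text
time: 10.9
ee_pos: [0.5346, -0.0555, 0.1973]
eef_rot: [0.983, 0.182, 0.0, 0.0]
ft_force: [0.4, 0.0, -0.6]
width: 0.0428
grip_force: 45.0
```

```bash
python3 st.py
python3 - <<'E'
from h import *
t=r.camera("top")
s=r.camera("side")
f=lambda a:cv2.resize(a[:,:,::-1],(390,520))
cv2.imwrite("pics/lift.png",np.hstack([f(t[130:290,160:280]),f(s[80:280,200:350])]))
find("spot_point","tin_mouth","top");find("spot_point","cap_2_center","side");find("look_for","tin_mouth","top")
E
```

```text
time 10.9
joint_positions [ 0.3885  0.1832 -0.4131  1.7112  0.0771  1.2626 -1.2458]
ee_pos [ 0.5346 -0.0555  0.1973]
eef_rot [9.832e-01 1.824e-01 3.000e-04 2.000e-04]
ft_force [ 0.3557  0.0291 -0.5791]
torque [-0.0198 -0.0066 -0.0067]
width 0.0428
grip_force 44.9996
yaw 0.3668
spot_point tin_mouth top 0.79 [ 0.4837 -0.3392  0.0323] (331, 225)
spot_point cap_2_center side 0.7 [ 0.5351 -0.2452  0.0137] (288, 224)
spot_point cap_2_center side 0.49 [ 0.5342 -0.0562  0.2044] (275, 168)
look_for tin_mouth top 0.56 [ 0.4849 -0.3406 -0.0028] (329, 224)
```

View pics/lift.png

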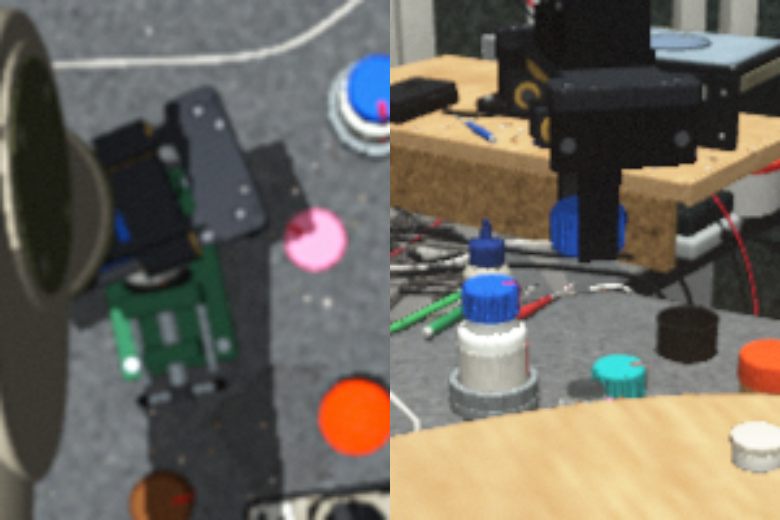

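The blue cap is held level in the gripper at side crop (580,225), and the jar's open neck shows at (585,390). Next I carry it over to the tin.

>>> {"op": "arm_command", "data": {
  "xyz": [
    [-0.001, -0.008, 0],
    [-0.004, -0.024, 0],
    [-0.008, -0.046, 0],
    [-0.012, -0.07, 0],
    [-0.016, -0.095, 0],
    [-0.02, -0.12, 0],
    [-0.025, -0.145, 0],
    [-0.029, -0.17, 0],
    [-0.033, -0.195, 0],
    [-0.037, -0.22, 0],
    [-0.041, -0.242, 0],
    [-0.045, -0.26, 0],
    [-0.047, -0.273, 0],
    [-0.048, -0.279, 0],
    [-0.048, -0.2805, 0],
    [-0.048, -0.2805, 0],
    [-0.048, -0.2805, 0]
  ],
  "rot": [
    [0, 0, 0],
    [0, 0, 0],
    [0, 0, 0],
    [0, 0, 0],
    [0, 0, 0],
    [0, 0, 0],
    [0, 0, 0],
    [0, 0, 0],
    [0, 0, 0],
    [0, 0, 0],
    [0, 0, 0],
    [0, 0, 0],
    [0, 0, 0],
    [0, 0, 0],
    [0, 0, 0],
    [0, 0, 0],
    [0, 0, 0]
  ]
}}

```text
time: 12.57
ee_pos: [0.4871, -0.3347, 0.1971]
eef_rot: [0.983, 0.183, 0.0, -0.0]
ft_force: [-0.2, 0.5, 1.5]
width: 0.043
grip_force: 45.0
```

>>> {"op": "arm_command", "data": {
  "xyz": [
    [0, 0, -0.006],
    [0, 0, -0.018],
    [0, 0, -0.034],
    [0, 0, -0.052],
    [0, 0, -0.07],
    [0, 0, -0.087],
    [0, 0, -0.102],
    [0, 0, -0.113],
    [0, 0, -0.12],
    [0, 0, -0.123],
    [0, 0, -0.124],
    [0, 0, -0.124],
    [0, 0, -0.124],
    [0, 0, -0.124]
  ],
  "rot": [
    [0, 0, 0],
    [0, 0, 0],
    [0, 0, 0],
    [0, 0, 0],
    [0, 0, 0],
    [0, 0, 0],
    [0, 0, 0],
    [0, 0, 0],
    [0, 0, 0],
    [0, 0, 0],
    [0, 0, 0],
    [0, 0, 0],
    [0, 0, 0],
    [0, 0, 0]
  ]
}}

```text
time: 13.73
ee_pos: [0.487, -0.3363, 0.0739]
eef_rot: [0.983, 0.182, 0.0, 0.001]
ft_force: [0.1, 0.6, -0.4]
width: 0.043
grip_force: 45.0
```

```bash
python3 st.py
python3 - <<'E'
from h import *
t=r.camera("top")
s=r.camera("side")
f=lambda a:cv2.resize(a[:,:,::-1],(390,520))
cv2.imwrite("pics/end.png",np.hstack([f(t[90:330,180:360]),f(s[100:260,230:350])]))
find("spot_point","tin_mouth","side");find("look_for","tin_mouth","side");find("spot_point","cap_2_center","side")
E
```

```text
time 13.7333
joint_positions [ 0.6993  0.3932 -0.2101  1.7107  0.0927  1.046  -0.7456]
ee_pos [ 0.487  -0.3363  0.0739]
eef_rot [9.832e-01 1.823e-01 5.000e-04 5.000e-04]
ft_force [ 0.0957  0.564  -0.3695]
torque [0.0407 0.0271 0.036 ]
width 0.043
grip_force 44.9995
yaw 0.3667
spot_point tin_mouth side 0.66 [ 0.4891 -0.3344  0.0287] (313, 202)
look_for tin_mouth side 0.73 [ 0.4895 -0.3173  0.0191] (312, 209)
spot_point cap_2_center side 0.84 [ 0.538  -0.2429  0.0133] (286, 225)
spot_point cap_2_center side 0.7 [ 0.487  -0.3357  0.0314] (314, 201)
spot_point cap_2_center side 0.53 [ 0.4859 -0.3302  0.0811] (315, 181)
```

View pics/end.png

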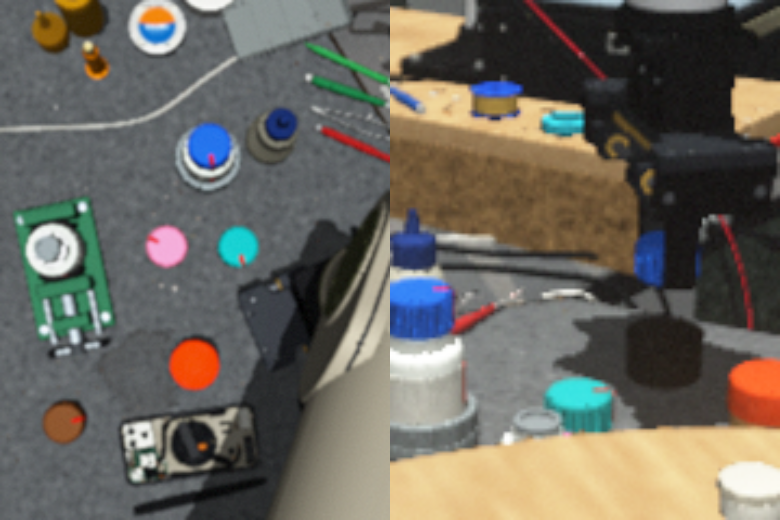

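The cap, at side crop (660,258), is held above the middle of the tin at (665,345). The jar is open and still in its clamp at top crop (53,248), and everything else is in place. Handing in.

```bash
python3 -c "
from bench import r
print(r.close_job())"
```

```text
the job is handed in; nothing more can be done
None
```

The clamped jar's thread was left-handed: the cap came free turning clockwise. I handed the job in with the cap held level over the middle of the tin, about 4 cm above its rim, and nothing else appeared moved; no result came back.

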